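# Set the throttle lever to the pointer and close the airbox

## Task

The scooter's intake unit is on the bench for a tune-up: swing the aluminium throttle lever on the carburettor until it lies exactly in line with the thin steel pointer underneath it, without moving the pointer. Close the airbox with the black filter cover: lift the cover off the turntable by its rib and lower it squarely over the airbox's open top until it sits fully down, without dropping it. Leave the other things on the mat where they are.

Things in the scene. Friction and masses are not known exactly. Their poses are not given: they have to be found in the camera images.
- unit: Scooter air-intake unit, fixed: dark steel base plate 170 x 225 x 8 mm bearing a grey plastic airbox and a small aluminium carburettor. Origin on the plate's underside (mat top, z = 4 mm), z up. In its frame the airbox is centred at (0, +70 mm), the carburettor with the lever's pivot at (0, -50 mm). Left or right of the turntable, yaw up to 0.25 rad either way.
- airbox_rim (a point): Centre of the airbox's open top, at the height of its rim (75 mm above the unit's origin). The open box measures 120 mm along x by 90 mm along y outside, walls 4 mm; axes as the unit's. The seated cover rests its plate on this rim, its skirt hanging outside the walls.
- throttle (a joint): Angle of the aluminium throttle lever on top of the carburettor, rad, 0 to 1.9, about a vertical axis, growing counter-clockwise seen from above. At 0 the lever points 190 degrees counter-clockwise from the unit's +x. A flat arm 12 mm wide, 85 mm from pivot to knob. It stays where it is left (friction about 1.5 N at the knob).
- lever_knob (a point): Centre of the top of the lever's upright round finger knob: 16 mm diameter, 122 mm above the unit's origin and 85 mm out from the pivot; the free upright length above the arm is 34 mm. x points outward along the lever, from the pivot, z up.
- lever_pivot (a point): Point on the vertical pivot axis of lever and pointer, at the height of the knob's top; axes turn with the lever.
- pointer (a joint): Angle of the thin steel pointer, on the same pivot below the lever, with the same zero and sense as joint throttle: lever and pointer are in line when the two values are equal. Very stiff, not to be moved.
- pointer_tip (a point): Outer end of the steel pointer: a 6 mm wide, 4 mm thick strip under the lever that reaches 125 mm from the pivot and ends in a small upturned blade (12 mm long, up to 88 mm above the unit's origin). x points outward along the pointer.
- turntable: Low turntable: fixed black foot, carrying a steel disc 240 mm in diameter that spins freely about the vertical axis. Origin at the centre of the foot's underside on the mat; the top of the disc is 42 mm above it.
- cover: Black plastic air filter cover, loose, about 180 g, off-centre on the disc, any yaw: a lid 138 (x) by 108 (y) mm, skirt 12 mm deep (130 x 100 mm inside: 5 mm clearance per side on the airbox) and on top a grip rib along x, 70 long, 18 wide, 28 high. Origin: centre of the skirt's lower edge; plate top 17 mm, rib top 45 mm above it. Seated, origin 12 mm below the rim. Either way round fits.
- mug: Bystander: white ceramic mug 80 mm wide, 90 mm high, holding screwdrivers (160 mm high in all). Origin under its centre.
- clutch_lever: Bystander: loose silver aluminium clutch lever, 180 mm long, 15 mm high, lying flat on the mat between unit and turntable. Origin under its middle, length along x.
- wrench: Bystander: steel wrench 140 mm long lying flat on the mat on the left, near the cabinet. Origin under its middle, length along x.
- jar: Bystander: glass jar 72 mm wide, 90 mm high, at the back. Origin under its centre.
- oil: Bystander: grey plastic bottle 68 mm wide, 170 mm high, at the back. Origin under its centre.
- bearing: Bystander: steel bearing ring 52 mm wide, 15 mm high, lying flat on the right. Origin under its centre.
- can: Bystander: closed flat steel can 90 mm wide, 70 mm high, at the back. Origin under its centre.

How it is judged:
By the outcome, as a careful person would: the job done as asked, in the order asked, and still so for the second after the job is handed in, with the robot touching nothing.
It also fails if it takes over 54 s, if anything falls off the work surface, if the arm or the gripper's body presses on something with over 40 N, if the wrist force passes 120 N, or if a joint passes its speed limit or range.

## Robot

A 6-joint arm with a two-finger parallel gripper is mounted at the origin on the work surface. World frame = base frame: x ahead of the robot, y to its left, z up, the work surface at z = 0. Lengths are in mm, angles in rad, forces in N, time in s.
With the tool pointing down it reaches from about 350 to 875 mm from the base axis. Payload 4.2 kg.
Tool frame: the origin (TCP) lies midway between the tips of the shut fingers; the grasp point (between the pads) lies 19 mm behind it; z points along the fingers, y is the line along which they close (so a half turn about z gives the same grasp; the last joint's range is limited). The gripper opens to 85 mm and grips with 20 to 120 N. Pads are 22 mm wide; open, the fingers measure 114 mm over their backs; the gripper's body (76 mm by 85 mm) begins 54 mm behind the grasp point. The pads swing forward as they close: fully open they stand 13 mm farther back than shut.
Start: joints at [1.472, 0.385, 0.008, 0, -1.194, -0.259], TCP at [218.851, 585.409, 231.312] pointing down, gripper open.
Joint ranges: [-3.14, 3.14], [-1.21, 2.06], [-1.07, 1.41], [-3.16, 2.05], [-2.99, -0.16], [-3.1, 3.1]. Speed limits (rad/s): [2.79, 2.79, 3.14, 3.14, 3.14, 3.14].

## Interface

Orientations are given as a unit quaternion [x, y, z, w].
In Python, from bench import arm gives the robot as it stands.
- The arm moves only by the tool send_rows, never from a script. Its argument "targets" is a list of rows, each an object of numbers: "gripper": the gripper command: -1 is fully open, 1 is shut, values between are in proportion; "x", "y", "z": the shift along the tool's x, y, z in cm; "ax", "ay", "az": the turn, a rotation vector about the tool's x, y, z in degrees. A call has 1 to 5 rows; each row shifts and turns the commanded pose from where the row before left it, along the tool's axes as they then stand; what a row does not reach is not made up. A row lasts 1/12 s, in which the tool goes at most 41.7 mm and 7.16 degrees, less where a joint would pass 70% of its speed; a pose out of reach is approached as far as the arm can. A call is refused whole if a number of a shift passes 4.17 or a number of a turn 7.16, either way. A call with a gripper value outside its range is refused whole. The fingers move at their own pace and stop on an object; the grip force is fixed at half the most. Time passes only in rows, so rows that do not move let the fingers close. It gives the time, the measured TCP pose, the force, the opening and the grip force at its end, in the units of the state.
- arm.read_state(): the state, without advancing time (a new reading comes with each control period).
- arm.get_image(name): name is "scene" or "top"; returns (picture, depth): 384x512x3 uint8, red, green, blue; 384x512 float32, mm along the optical axis (not along the pixel's ray), 0 where there is no reading.
- arm.camera_model(name): a dict with "fx", "fy", "cx", "cy" (pixels), "distortion" ([k1, k2, p1, p2, k3] as OpenCV has them; the pictures are not rectified), "cam_to_world" (4x4, takes a point from camera to world coordinates). Camera axes: x right, y down, z forward; pixel columns grow to the right and rows downward; lengths in mm; the calibration is good to about 2 mm. A picture is of the moment at which its call begins. camera_model takes no time and is no camera call.
- arm.job_done(): hands the job in; it is judged then, once.
Trained networks look in the newest picture that a camera, given by its name, has taken for a name from the list of things; names that differ only in an ending like _2 or _b are one class to them, and where a whole thing is asked for, a point or a joint stands for the part that bears it (a point fixed in the world has none). Each returns a list of dicts, best first, with "score" (0 to 1); they miss things now and then, are a little off and sometimes report something else, mostly with a low value. They report only what shows in the picture. A call takes as long as a camera call.
- arm.boxes_of(camera, thing): "rect" ([left, top, width, height] in pixels, round what is visible of it).
The state is a dict: "clock": time; "joints": joint angles; "joint_vel": joint speeds; "joint_efforts": joint torques, N m; "position": TCP position; "ee_rot": TCP orientation; "contact_force": force on the tool from outside, world axes, zero at the start; "wrist_torque": the same for the moment, N m; "gripper_width": finger opening in mm; "grasp_force": force on a finger pad.
Only numpy, scipy, OpenCV 4.12 (cv2) and the standard library are available. Lean on these libraries where they do the work, as an engineer would, in place of code of your own. Each camera call takes 0.05 s, during which the arm holds its last target. There are 200 camera calls.

## Working session

There is one attempt and no reset: what is moved stays moved. The work goes in short steps, Python scripts to look and compute and a tool call to move; the robot and the scene stay as the last step left them, time stands still between calls to the robot, and variables do not carry over. Pictures are saved under pics/ and viewed, at most 10 in all, crops included, and the job is handed in when it is done.

Besides the shell and the picture viewer there is one more tool, called after "Emit:" as name(argument=value, ...) on one line, values as JSON. send_rows: Moves the arm, as the interface text tells. Its arguments: {"type":"object","properties":{"targets":{"type":"array"}},"required":["targets"]}

```bash
mkdir -p pics; ls
cat > h.py <<'E'
import numpy as np, cv2
from bench import arm
from scipy.spatial.transform import Rotation as R
def cam(n):
    m=arm.camera_model(n); K=np.array([[m['fx'],0,m['cx']],[0,m['fy'],m['cy']],[0,0,1]]); return K,np.array(m['distortion'],float),np.array(m['cam_to_world'])
def ray(n,uv):
    K,d,T=cam(n); p=cv2.undistortPoints(np.array(uv,float).reshape(-1,1,2),K,d)[:,0]
    return T[:3,3],np.c_[p,np.ones(len(p))]@T[:3,:3].T
def onz(n,uv,z):
    o,r=ray(n,uv); return o+r*((z-o[2])/r[:,2])[:,None]
def cloud(n,dep):
    h,w=dep.shape; u,v=np.meshgrid(np.arange(w),np.arange(h)); o,r=ray(n,np.stack([u,v],-1).reshape(-1,2))
    return (o+r*dep.reshape(-1,1)).reshape(h,w,3)
def proj(n,P):
    K,d,T=cam(n); Q=(np.array(P,float)-T[:3,3])@T[:3,:3]; return cv2.projectPoints(Q,np.zeros(3),np.zeros(3),K,d)[0][:,0]
E
python3 - <<'E'
from h import *
for n in("scene","top"):
    im,d=arm.get_image(n); cv2.imwrite(f"pics/{n}0.png",im[:,:,::-1]); np.save(f"{n}0.npy",d); np.save(f"{n}0i.npy",im)
    m=arm.camera_model(n); print(n,np.round(m['cam_to_world'],3).tolist(),m['fx'],m['cx'],m['cy'],m['distortion'])
    for t in("unit","cover","lever_knob","pointer_tip","turntable","airbox_rim"):
        print(t,[(r['rect'],round(r['score'],2)) for r in arm.boxes_of(n,t)[:2]])
print(arm.read_state())
E
```

```text
pics
scene [[0.459, 0.618, -0.638, 1278.78], [0.888, -0.312, 0.337, -372.605], [0.01, -0.722, -0.692, 809.71], [0.0, 0.0, 0.0, 1.0]] 397.5511838816892 253.8336073002859 188.71172483372823 [-0.05720158  0.          0.          0.          0.        ]
unit [([264.4, 134.4, 89.1, 69.9], 0.61)]
cover [([152.4, 175.0, 64.4, 46.6], 0.71)]
lever_knob [([272.8, 142.9, 29.7, 20.1], 0.78)]
pointer_tip [([259.3, 168.2, 35.5, 9.0], 0.57)]
turntable [([138.3, 174.6, 88.9, 69.1], 0.84), ([270.7, 142.1, 35.1, 22.1], 0.23)]
airbox_rim [([262.0, 134.4, 95.9, 72.1], 0.76)]
top [[-0.012, -0.978, 0.211, 321.383], [-1.0, 0.012, -0.001, -7.158], [-0.001, -0.211, -0.978, 1331.943], [0.0, 0.0, 0.0, 1.0]] 415.48071300872607 258.3327498644862 191.70501200878994 [0.03243722 0.         0.         0.         0.        ]
unit [([148.5, 177.4, 97.5, 66.9], 0.74)]
cover [([248.7, 174.9, 9.7, 54.1], 0.73), ([295.3, 193.1, 43.8, 44.5], 0.72)]
lever_knob [([200.9, 194.2, 24.3, 30.3], 0.76), ([153.3, 178.6, 90.3, 64.3], 0.17)]
pointer_tip [([212.6, 199.7, 34.3, 3.1], 0.58)]
turntable [([280.2, 169.6, 78.7, 80.3], 0.74)]
airbox_rim [([153.7, 180.7, 76.7, 65.5], 0.97)]
{'clock': 0.7, 'joints': array([ 1.47158647e+00,  3.84661320e-01,  7.90643670e-03, -5.56414275e-05,
       -1.19401317e+00, -2.58602521e-01]), 'joint_vel': array([ 0.0008776 ,  0.00077912, -0.00214122,  0.00013876, -0.00092983,
       -0.0008703 ]), 'joint_efforts': array([ 2.90793378e-04, -3.91954029e+01,  1.88581967e+01,  4.18977901e+00,
       -3.41831474e-04, -6.45075289e-06]), 'position': array([218.84296622, 585.40035317, 231.32970393]), 'ee_rot': array([ 9.84037107e-01, -1.77963400e-01, -2.69126530e-05, -1.20322430e-05]), 'contact_force': array([-0.03597377,  0.01787002, -1.29341402]), 'wrist_torque': array([-0.07404525,  0.02738324,  0.01756455]), 'grasp_force': 0.0, 'gripper_width': 85.2095266776997}
```

View pics/scene0.png

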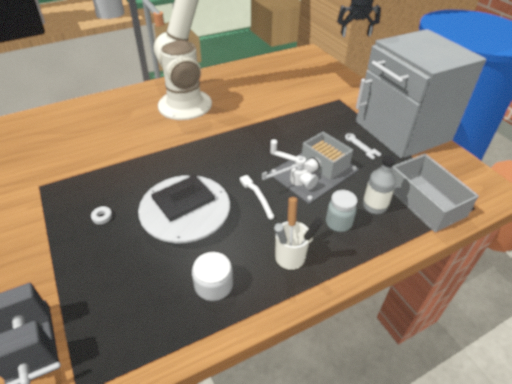

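View pics/top0.png

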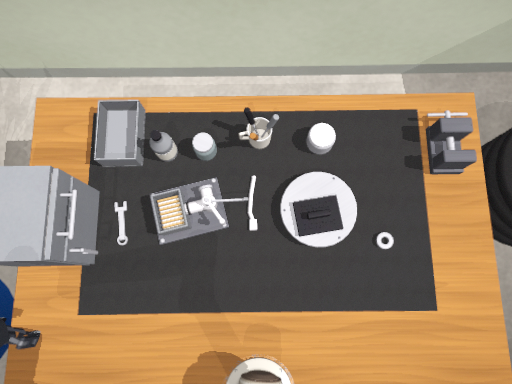

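The top view shows the unit at about (190,208) with the airbox on its left, and the pointer running right to (246,200). The turntable is at (319,209) with the cover at (317,214), its rib nearly horizontal. I'll zoom in on both.

Run:
```python
import numpy as np, cv2
t=np.load("top0i.npy");s=np.load("scene0i.npy")
c=lambda im,x,y,w,h,k:cv2.resize(im[y:y+h,x:x+w,::-1],None,fx=k,fy=k,interpolation=cv2.INTER_CUBIC)
a=c(t,145,170,120,80,6.5); b=c(t,275,165,90,90,3);d=c(s,255,125,110,80,3)
cv2.imwrite("pics/a.png",a)
z=np.zeros((270,780,3),np.uint8); z[:,:270]=b; z[:240,280:610]=d
cv2.imwrite("pics/b.png",z)
```

```text
(no output)
```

View pics/a.png

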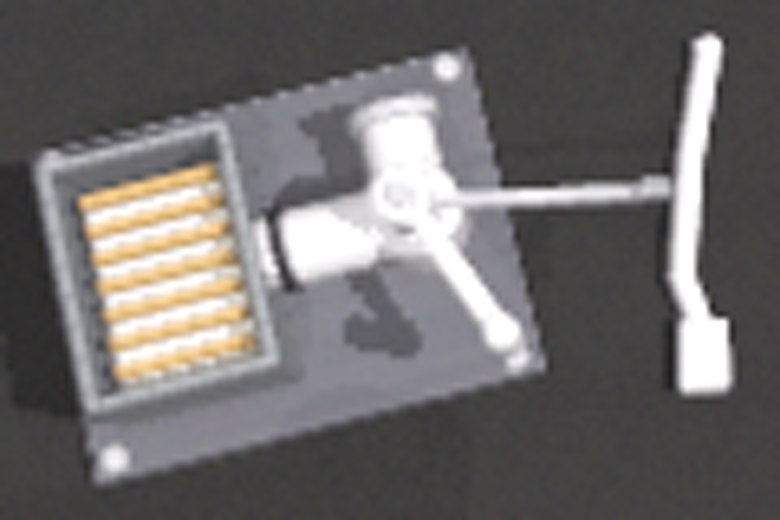

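View pics/b.png

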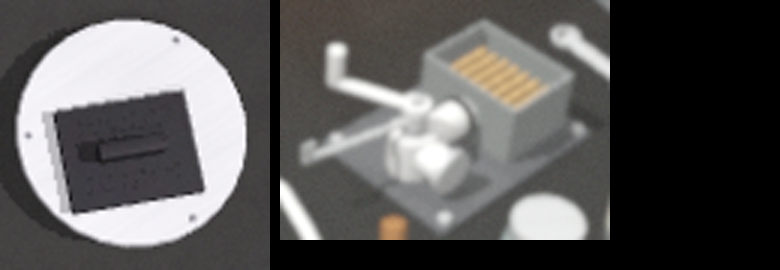

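The crops show:
- **Lever:** pivot at crop (405,197), knob top at (500,330).
- **Pointer:** tip at crop (665,187), so the lever has to swing counter-clockwise.
- **Airbox rim corners:** crop (38,158), (222,125), (278,360), (95,408).
- **Cover:** tilted about 8° in the image, with its rib at (132,148) in the right crop.

Next I fit these to metric poses.

```bash
cat > fit.py <<'E'
from h import *
from scipy.optimize import least_squares
def tc(p,ox=145,oy=170,k=6.5): p=np.array(p,float); return (p+.5)/k-.5+[ox,oy]
def sc(p): return tc(np.array(p)-[280,0],255,125,3)
def unit_pts(q,P):
    c,s=np.cos(q[2]),np.sin(q[2]); P=np.array(P,float); return np.c_[q[0]+c*P[:,0]-s*P[:,1],q[1]+s*P[:,0]+c*P[:,1],P[:,2]+4]
E
python3 - <<'E'
from fit import *
rim=[[60,115,75],[60,25,75],[-60,25,75],[-60,115,75]]; pl=[[85,-112.5,8],[-85,-112.5,8],[-85,112.5,8]]
ot=tc([[38,158],[222,125],[278,360],[95,408],[465,50],[545,370],[100,482]])
os=sc([[573,75],[513,112],[425,55],[485,22]])
def f(q,which):
    a=(proj("top",unit_pts(q,rim+pl))-ot).ravel(); b=(proj("scene",unit_pts(q,rim))-os).ravel()
    return np.r_[a,b] if which==2 else (a if which==0 else b)
for w in(0,1,2):
    r=least_squares(f,[400,200,0],args=(w,),loss='soft_l1'); print(w,np.round(r.x,3),np.round(r.fun,1).tolist())
q=r.x
C=cloud("top",np.load("top0.npy")); 
# rim by depth
h=C[...,2]; m=np.zeros(h.shape,bool); m[170:250,145:195]=1; m&=(abs(h-79)<8)
P=C[m]; print("rim z",np.median(P[:,2]),m.sum()); rr=cv2.minAreaRect(P[:,:2].astype(np.float32)); print(rr)
print("rim exp",unit_pts(q,[[0,70,75]]),"pivot exp",unit_pts(q,[[0,-50,122]]))
print("pivot/knob", onz("top",tc([[405,197]]),112), onz("top",tc([[500,328]]),126), "tip",onz("top",tc([[665,187]]),90))
# triangulate knob top, scene (337,48)
def tri(a,b):
    o1,r1=ray("top",[a]);o2,r2=ray("scene",[b]);A=np.c_[r1[0],-r2[0]];t,_,_,_=np.linalg.lstsq(A,o2-o1,rcond=None);p=o1+r1[0]*t[0];k=o2+r2[0]*t[1];return np.round((p+k)/2,1),np.round(np.linalg.norm(p-k),1)
print("knob tri",tri(tc([500,328]),sc([336,47])),"tip tri",tri(tc([667,185]),sc([303,148])),"rimcorner",tri(ot[2],os[2]))
# cover
m=np.zeros(h.shape,bool); m[170:250,275:360]=1
for lo,hi in((35,50),(56,70),(80,100)):
    k=m&(h>lo)&(h<hi); P=C[k]; print(lo,k.sum(),np.median(P[:,2]),cv2.minAreaRect(P[:,:2].astype(np.float32)),P[:,:2].mean(0))
S=cloud("scene",np.load("scene0.npy")); k=np.zeros(h.shape,bool);k[170:245,135:235]=1
for lo,hi in((56,70),(80,100)):
    kk=k&(S[...,2]>lo)&(S[...,2]<hi); P=S[kk]; print('s',lo,kk.sum(),np.median(P[:,2]),cv2.minAreaRect(P[:,:2].astype(np.float32)),P[:,:2].mean(0))
E
```

```text
0 [5.51753e+02 2.00869e+02 2.11000e-01] [-0.9, 0.7, -0.3, -0.6, -1.7, 1.0, -3.0, 0.2, 6.2, -0.9, 4.7, 0.3, 3.5, -1.2]
1 [556.355 197.695  -6.057] [0.3, 0.3, 0.2, 0.3, -0.3, -0.4, -0.2, -0.4]
2 [5.52612e+02 1.99661e+02 2.13000e-01] [-0.5, 0.5, 0.1, -0.8, -1.3, 0.7, -2.5, -0.0, 6.5, -1.2, 5.1, -0.1, 3.9, -1.4, 0.2, -0.2, -0.1, -0.5, -0.1, -1.2, 0.2, -1.0]
rim z 77.53895244512182 220
((537.9701538085938, 264.92431640625), (121.93162536621094, 90.38180541992188), 14.17784595489502)
rim exp [[537.82288109 268.08038758  79.        ]] pivot exp [[563.17613592 150.78924354 126.        ]]
pivot/knob [[561.03821237 145.46978395 112.        ]] [[497.69976433 100.12031542 126.        ]] tip [[568.65149307  26.46225721  90.        ]]
knob tri (array([497.7, 100.4, 127.5]), np.float64(0.9)) tip tri (array([570.6,  26.4,  86.8]), np.float64(1.7)) rimcorner (array([491.7, 209. ,  76.9]), np.float64(2.2))
35 2769 45.44670146353724 ((543.5001220703125, -197.14642333984375), (236.24786376953125, 236.81959533691406), 88.16635131835938) [ 552.52280676 -198.4486224 ]
56 1383 62.735064899124836 ((520.321533203125, -190.98468017578125), (108.44758605957031, 138.12167358398438), 9.190170288085938) [ 519.29924761 -190.07621844]
80 145 90.49424233320224 ((520.2307739257812, -190.7232666015625), (18.124347686767578, 70.00506591796875), 9.440098762512207) [ 519.48421212 -190.14892871]
s 56 1272 62.57102869762622 ((522.1796264648438, -189.94845581054688), (112.47870635986328, 137.3753204345703), 9.723636627197266) [ 531.41831524 -192.47233418]
s 80 182 89.19850794298083 ((521.6757202148438, -189.875244140625), (22.918947219848633, 67.55604553222656), 9.287221908569336) [ 525.46666736 -191.0664048 ]
```

```bash
cat > plan.py <<'E'
from h import *
import json,sys
def state():
    s=arm.read_state(); r=R.from_quat(s['ee_rot']).as_matrix(); return s['position'],np.degrees(np.arctan2(r[1,0],r[0,0])),s,r
def plan(wps,smax=38,amax=7.,start=None,g=-1):
    p,a,s,r=state()
    if start: p,a=np.array(start[:3],float),start[3]
    print("t",round(s['clock'],2),"at",np.round(p,1),round(a,1),"tilt",np.round(r[:,2],3),"w",round(s['gripper_width'],1),"F",np.round(s['contact_force'],1)); rows=[]
    for w in wps:
        w=np.array(w,float); n=int(max(1,np.ceil(np.linalg.norm(w[:3]-p)/smax),np.ceil(abs(w[3]-a)/amax)))
        p0,a0=p.copy(),a
        for i in range(1,n+1):
            t=p0+(w[:3]-p0)*i/n; ta=a0+(w[3]-a0)*i/n; d=t-p; c,sn=np.cos(np.radians(a)),np.sin(np.radians(a))
            x=round((d[0]*c+d[1]*sn)/10,2); y=round((d[0]*sn-d[1]*c)/10,2); z=round(-d[2]/10,2); az=round(a-ta,1)
            rows.append(dict(x=x,y=y,z=z,az=az,gripper=g)); p=p+10*np.array([x*c+y*sn,x*sn-y*c,-z]); a-=az
    for i in range(0,len(rows),5): print(json.dumps(rows[i:i+5]))
E
python3 - <<'E'
from plan import *
C=cloud("top",np.load("top0.npy")); P=C[160:268,0:105].reshape(-1,3); P=P[P[:,2]>60]; print("cab",np.percentile(P,[1,99],axis=0))
plan([(310,400,200,-70),(498,100,175,-144)])
E
```

```text
cab [[379.2632449  468.14914051  67.4110625 ]
 [616.20387852 646.70859737 303.56827875]]
t 0.7 at [218.8 585.4 231.3] -20.5 tilt [-0.  0. -1.] w 85.2 F [-0.   0.  -1.3]
[{"x": 1.88, "y": 1.77, "z": 0.39, "az": 6.2, "gripper": -1}, {"x": 2.06, "y": 1.56, "z": 0.39, "az": 6.2, "gripper": -1}, {"x": 2.21, "y": 1.33, "z": 0.39, "az": 6.2, "gripper": -1}, {"x": 2.35, "y": 1.08, "z": 0.4, "az": 6.1, "gripper": -1}, {"x": 2.45, "y": 0.82, "z": 0.39, "az": 6.2, "gripper": -1}]
[{"x": 2.52, "y": 0.56, "z": 0.39, "az": 6.2, "gripper": -1}, {"x": 2.57, "y": 0.28, "z": 0.39, "az": 6.2, "gripper": -1}, {"x": 2.58, "y": -0.0, "z": 0.39, "az": 6.2, "gripper": -1}, {"x": 3.15, "y": -0.67, "z": 0.23, "az": 6.7, "gripper": -1}, {"x": 3.04, "y": -1.04, "z": 0.23, "az": 6.8, "gripper": -1}]
[{"x": 2.91, "y": -1.39, "z": 0.22, "az": 6.7, "gripper": -1}, {"x": 2.72, "y": -1.72, "z": 0.23, "az": 6.7, "gripper": -1}, {"x": 2.5, "y": -2.02, "z": 0.23, "az": 6.7, "gripper": -1}, {"x": 2.25, "y": -2.3, "z": 0.23, "az": 6.8, "gripper": -1}, {"x": 1.96, "y": -2.56, "z": 0.22, "az": 6.7, "gripper": -1}]
[{"x": 1.65, "y": -2.76, "z": 0.23, "az": 6.7, "gripper": -1}, {"x": 1.31, "y": -2.94, "z": 0.23, "az": 6.7, "gripper": -1}, {"x": 0.97, "y": -3.07, "z": 0.23, "az": 6.8, "gripper": -1}, {"x": 0.59, "y": -3.16, "z": 0.22, "az": 6.7, "gripper": -1}]
```

Emit:
send_rows(targets=[{"x":1.88,"y":1.77,"z":0.39,"az":6.2,"gripper":-1},{"x":2.06,"y":1.56,"z":0.39,"az":6.2,"gripper":-1},{"x":2.21,"y":1.33,"z":0.39,"az":6.2,"gripper":-1},{"x":2.35,"y":1.08,"z":0.4,"az":6.1,"gripper":-1},{"x":2.45,"y":0.82,"z":0.39,"az":6.2,"gripper":-1}])

```text
$.targets[0]: bad value
```

Emit:
send_rows(targets=[{"x":2.52,"y":0.56,"z":0.39,"az":6.2,"gripper":-1},{"x":2.57,"y":0.28,"z":0.39,"az":6.2,"gripper":-1},{"x":2.58,"y":0,"z":0.39,"az":6.2,"gripper":-1},{"x":3.15,"y":-0.67,"z":0.23,"az":6.7,"gripper":-1},{"x":3.04,"y":-1.04,"z":0.23,"az":6.8,"gripper":-1}])

```text
$.targets[0]: bad value
```

Emit:
send_rows(targets=[{"x":2.91,"y":-1.39,"z":0.22,"az":6.7,"gripper":-1},{"x":2.72,"y":-1.72,"z":0.23,"az":6.7,"gripper":-1},{"x":2.5,"y":-2.02,"z":0.23,"az":6.7,"gripper":-1},{"x":2.25,"y":-2.3,"z":0.23,"az":6.8,"gripper":-1},{"x":1.96,"y":-2.56,"z":0.22,"az":6.7,"gripper":-1}])

```text
$.targets[0]: bad value
```

Emit:
send_rows(targets=[{"x":1.65,"y":-2.76,"z":0.23,"az":6.7,"gripper":-1},{"x":1.31,"y":-2.94,"z":0.23,"az":6.7,"gripper":-1},{"x":0.97,"y":-3.07,"z":0.23,"az":6.8,"gripper":-1},{"x":0.59,"y":-3.16,"z":0.22,"az":6.7,"gripper":-1},{"gripper":-1}])

```text
$.targets[0]: bad value
```

Run:
```python
from plan import *
plan([(497.7,100.2,97,-144)])
print(state()[2]['joints'].round(2))
```

```text
t 0.7 at [218.8 585.4 231.3] -20.5 tilt [-0.  0. -1.] w 85.2 F [-0.   0.  -1.3]
[{"x": 2.4, "y": 1.98, "z": 0.75, "az": 6.9, "gripper": -1}, {"x": 2.61, "y": 1.68, "z": 0.74, "az": 6.8, "gripper": -1}, {"x": 2.8, "y": 1.36, "z": 0.75, "az": 6.9, "gripper": -1}, {"x": 2.94, "y": 1.01, "z": 0.75, "az": 6.8, "gripper": -1}, {"x": 3.04, "y": 0.66, "z": 0.74, "az": 6.9, "gripper": -1}]
[{"x": 3.09, "y": 0.29, "z": 0.75, "az": 6.9, "gripper": -1}, {"x": 3.11, "y": -0.09, "z": 0.74, "az": 6.8, "gripper": -1}, {"x": 3.08, "y": -0.45, "z": 0.75, "az": 6.9, "gripper": -1}, {"x": 3.0, "y": -0.82, "z": 0.75, "az": 6.8, "gripper": -1}, {"x": 2.88, "y": -1.17, "z": 0.74, "az": 6.9, "gripper": -1}]
[{"x": 2.72, "y": -1.5, "z": 0.75, "az": 6.9, "gripper": -1}, {"x": 2.51, "y": -1.83, "z": 0.75, "az": 6.8, "gripper": -1}, {"x": 2.29, "y": -2.11, "z": 0.74, "az": 6.9, "gripper": -1}, {"x": 2.02, "y": -2.36, "z": 0.75, "az": 6.9, "gripper": -1}, {"x": 1.71, "y": -2.59, "z": 0.74, "az": 6.8, "gripper": -1}]
[{"x": 1.4, "y": -2.78, "z": 0.75, "az": 6.9, "gripper": -1}, {"x": 1.05, "y": -2.93, "z": 0.75, "az": 6.8, "gripper": -1}, {"x": 0.7, "y": -3.03, "z": 0.74, "az": 6.9, "gripper": -1}]
[ 1.47  0.38  0.01 -0.   -1.19 -0.26]
```

Rows probably need all seven keys, so I'll add ax and ay.

Emit:
send_rows(targets=[{"x":1.88,"y":1.77,"z":0.39,"ax":0,"ay":0,"az":6.2,"gripper":-1},{"x":2.06,"y":1.56,"z":0.39,"ax":0,"ay":0,"az":6.2,"gripper":-1},{"x":2.21,"y":1.33,"z":0.39,"ax":0,"ay":0,"az":6.2,"gripper":-1},{"x":2.35,"y":1.08,"z":0.4,"ax":0,"ay":0,"az":6.1,"gripper":-1},{"x":2.45,"y":0.82,"z":0.39,"ax":0,"ay":0,"az":6.2,"gripper":-1}])

```text
clock: 1.12
position: [276.2, 468.4, 211.6]
ee_rot: [0.9, -0.436, -0.0, -0.0]
contact_force: [0.7, -0.3, 0.1]
gripper_width: 85.5
grasp_force: 0.0
```

Emit:
send_rows(targets=[{"x":2.52,"y":0.56,"z":0.39,"ax":0,"ay":0,"az":6.2,"gripper":-1},{"x":2.57,"y":0.28,"z":0.39,"ax":0,"ay":0,"az":6.2,"gripper":-1},{"x":2.58,"y":0,"z":0.39,"ax":0,"ay":0,"az":6.2,"gripper":-1},{"x":3.15,"y":-0.67,"z":0.23,"ax":0,"ay":0,"az":6.7,"gripper":-1},{"x":3.04,"y":-1.04,"z":0.23,"ax":0,"ay":0,"az":6.8,"gripper":-1}])

```text
clock: 1.53
position: [344.5, 344.3, 195.5]
ee_rot: [0.744, -0.668, -0.0, -0.0]
contact_force: [1.5, 0.8, -0.4]
gripper_width: 85.3
grasp_force: 0.0
```

Emit:
send_rows(targets=[{"x":2.91,"y":-1.39,"z":0.22,"ax":0,"ay":0,"az":6.7,"gripper":-1},{"x":2.72,"y":-1.72,"z":0.23,"ax":0,"ay":0,"az":6.7,"gripper":-1},{"x":2.5,"y":-2.02,"z":0.23,"ax":0,"ay":0,"az":6.7,"gripper":-1},{"x":2.25,"y":-2.3,"z":0.23,"ax":0,"ay":0,"az":6.8,"gripper":-1},{"x":1.96,"y":-2.56,"z":0.22,"ax":0,"ay":0,"az":6.7,"gripper":-1}])

```text
clock: 1.95
position: [430.3, 207.7, 184.4]
ee_rot: [-0.519, 0.855, 0.0, 0.0]
contact_force: [0.9, 0.8, 0.4]
gripper_width: 85.6
grasp_force: 0.0
```

Emit:
send_rows(targets=[{"x":1.65,"y":-2.76,"z":0.23,"ax":0,"ay":0,"az":6.7,"gripper":-1},{"x":1.31,"y":-2.94,"z":0.23,"ax":0,"ay":0,"az":6.7,"gripper":-1},{"x":0.97,"y":-3.07,"z":0.23,"ax":0,"ay":0,"az":6.8,"gripper":-1},{"x":0.59,"y":-3.16,"z":0.22,"ax":0,"ay":0,"az":6.7,"gripper":-1},{"x":0,"y":0,"z":0,"ax":0,"ay":0,"az":0,"gripper":-1}])

```text
clock: 2.37
position: [499.7, 96.4, 174.6]
ee_rot: [-0.305, 0.952, -0.0, -0.0]
contact_force: [0.1, -0.7, -0.4]
gripper_width: 85.3
grasp_force: 0.0
```

```bash
sed -i 's/z=z,az=az/z=z,ax=0,ay=0,az=az/' plan.py
python3 - <<'E'
from plan import *
plan([(497.7,100.2,97,-144)])
print(state()[2]['joints'].round(2))
E
```

```text
t 2.37 at [499.7  96.4 174.6] -144.5 tilt [-0.    -0.001 -1.   ] w 85.3 F [ 0.1 -0.7 -0.4]
[{"x": -0.02, "y": 0.14, "z": 2.59, "ax": 0, "ay": 0, "az": -0.2, "gripper": -1}, {"x": -0.01, "y": 0.14, "z": 2.58, "ax": 0, "ay": 0, "az": -0.1, "gripper": -1}, {"x": -0.02, "y": 0.14, "z": 2.59, "ax": 0, "ay": 0, "az": -0.2, "gripper": -1}]
[ 0.51  0.24 -0.36  0.   -0.97 -1.46]
```

Emit:
send_rows(targets=[{"x":0,"y":0,"z":2.6,"ax":0,"ay":0,"az":0,"gripper":-1},{"x":0,"y":0,"z":2.6,"ax":0,"ay":0,"az":0,"gripper":0.2},{"x":0,"y":0,"z":2.5,"ax":0,"ay":0,"az":0,"gripper":0.35},{"x":0,"y":0,"z":0,"ax":0,"ay":0,"az":0,"gripper":0.35},{"x":0,"y":0,"z":0,"ax":0,"ay":0,"az":0,"gripper":0.35}])

```text
clock: 2.78
position: [497.5, 99.9, 97.5]
ee_rot: [-0.309, 0.951, -0.0, -0.001]
contact_force: [0.4, 0.2, -0.0]
gripper_width: 38.5
grasp_force: 0.0
```

Run:
```python
from plan import *
im,d=arm.get_image("scene"); c=im[110:200,240:360,::-1]; cv2.imwrite("pics/k1.png",cv2.resize(c,None,fx=5,fy=5,interpolation=cv2.INTER_CUBIC))
plan([(497.7,100.2,97,-144)])
```

```text
t 2.83 at [498.7 100.4  98.9] -143.9 tilt [ 0.001 -0.    -1.   ] w 30.9 F [ 0.1 -0.1 -0.2]
[{"x": 0.09, "y": 0.04, "z": 0.19, "ax": 0, "ay": 0, "az": 0.1, "gripper": -1}]
```

View pics/k1.png

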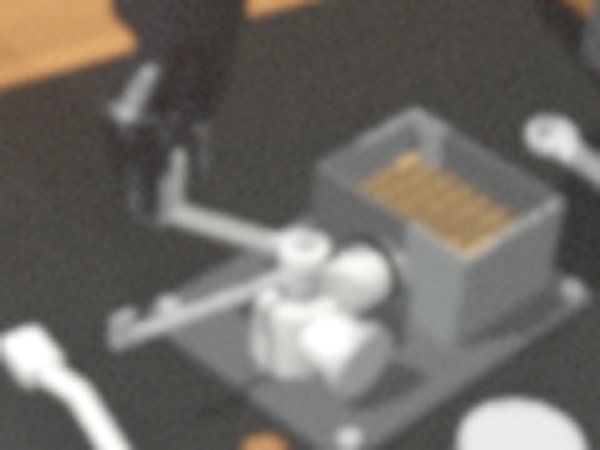

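The gripper stands around the knob, at crop (165,190). I'll sweep it along the arc.

Emit:
send_rows(targets=[{"x":-0.05,"y":-0.89,"z":0,"ax":0,"ay":0,"az":-6,"gripper":0.4},{"x":-0.05,"y":-0.89,"z":0,"ax":0,"ay":0,"az":-6,"gripper":0.4},{"x":-0.05,"y":-0.89,"z":0,"ax":0,"ay":0,"az":-6,"gripper":0.4},{"x":-0.05,"y":-0.89,"z":0,"ax":0,"ay":0,"az":-6,"gripper":0.4},{"x":-0.05,"y":-0.89,"z":0,"ax":0,"ay":0,"az":-6,"gripper":0.4}])

```text
clock: 3.25
position: [533.2, 73.0, 100.1]
ee_rot: [-0.547, 0.837, -0.0, 0.002]
contact_force: [-1.6, 1.8, -1.1]
gripper_width: 25.6
grasp_force: 0.9
```

Emit:
send_rows(targets=[{"x":-0.05,"y":-0.89,"z":0,"ax":0,"ay":0,"az":-6,"gripper":0.4},{"x":-0.05,"y":-0.89,"z":0,"ax":0,"ay":0,"az":-6,"gripper":0.4},{"x":-0.05,"y":-0.89,"z":0,"ax":0,"ay":0,"az":-6,"gripper":0.4},{"x":-0.05,"y":-0.89,"z":0,"ax":0,"ay":0,"az":-6,"gripper":0.4},{"x":0,"y":0,"z":0,"ax":0,"ay":0,"az":0,"gripper":0.4}])

```text
clock: 3.67
position: [569.2, 65.7, 100.1]
ee_rot: [0.708, -0.706, 0.001, -0.002]
contact_force: [0.7, 0.5, -0.1]
gripper_width: 25.8
grasp_force: 0.0
```

Emit:
send_rows(targets=[{"x":0,"y":0,"z":0,"ax":0,"ay":0,"az":0,"gripper":0.6},{"x":0,"y":0,"z":0,"ax":0,"ay":0,"az":0,"gripper":0.65},{"x":0,"y":0,"z":0,"ax":0,"ay":0,"az":0,"gripper":0.65},{"x":0,"y":0,"z":0,"ax":0,"ay":0,"az":0,"gripper":0.65}])

```text
clock: 4.0
position: [567.5, 65.5, 99.4]
ee_rot: [-0.707, 0.707, -0.001, 0.001]
contact_force: [-1.7, 0.8, 6.5]
gripper_width: 15.3
grasp_force: 17.4
```

Run:
```python
from plan import *
for n,(x,y) in dict(scene=(240,120),top=(170,170)).items():
    im,d=arm.get_image(n); cv2.imwrite(f"pics/m_{n}.png",cv2.resize(im[y:y+70,x:x+100,::-1],None,fx=5,fy=5,interpolation=cv2.INTER_CUBIC)); np.save(n+"1i.npy",im)
cv2.imwrite("pics/m.png",np.vstack([cv2.imread("pics/m_scene.png"),cv2.imread("pics/m_top.png")])[:, :500][:600] if 0 else np.hstack([cv2.imread("pics/m_scene.png")[:, :390],cv2.imread("pics/m_top.png")[:, :400]]))
plan([(497.7,100.2,97,-144)],300,180)
```

```text
t 4.1 at [567.5  65.4  99.4] -90.0 tilt [ 0.002  0.    -1.   ] w 15.2 F [-1.1  0.3  6.4]
[{"x": -3.48, "y": 6.98, "z": 0.24, "ax": 0, "ay": 0, "az": 54.0, "gripper": -1}]
```

View pics/m.png

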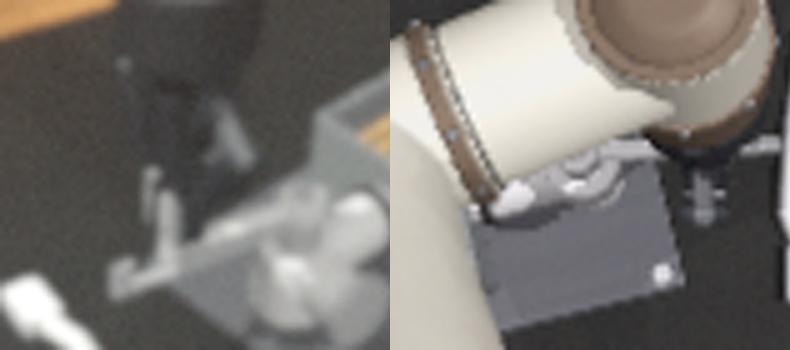

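The scene view shows the knob between the fingers and the lever nearly over the pointer. The arm hides the top view, so I'll release, rise, head towards the cover and look again.

Emit:
send_rows(targets=[{"x":0,"y":0,"z":0,"ax":0,"ay":0,"az":0,"gripper":0.3},{"x":0,"y":0,"z":0,"ax":0,"ay":0,"az":0,"gripper":0},{"x":0,"y":0,"z":-1.5,"ax":0,"ay":0,"az":0,"gripper":-0.2},{"x":0,"y":0,"z":-3,"ax":0,"ay":0,"az":0,"gripper":-0.5},{"x":0,"y":0,"z":-4,"ax":0,"ay":0,"az":0,"gripper":-1}])

```text
clock: 4.52
position: [564.7, 64.6, 180.4]
ee_rot: [-0.707, 0.707, 0.002, -0.004]
contact_force: [1.5, 0.6, -1.1]
gripper_width: 73.7
grasp_force: 0.0
```

Run:
```python
from plan import *
plan([(521,-190.5,160,-80.7)],start=(567.5,65.4,184.4,-90))
```

```text
t 4.52 at [567.5  65.4 184.4] -90 tilt [-0.008 -0.002 -1.   ] w 73.7 F [ 1.5  0.6 -1.1]
[{"x": 3.66, "y": 0.66, "z": 0.35, "ax": 0, "ay": 0, "az": -1.3, "gripper": -1}, {"x": 3.64, "y": 0.75, "z": 0.35, "ax": 0, "ay": 0, "az": -1.4, "gripper": -1}, {"x": 3.62, "y": 0.84, "z": 0.35, "ax": 0, "ay": 0, "az": -1.3, "gripper": -1}, {"x": 3.6, "y": 0.91, "z": 0.34, "ax": 0, "ay": 0, "az": -1.3, "gripper": -1}, {"x": 3.57, "y": 1.0, "z": 0.35, "ax": 0, "ay": 0, "az": -1.3, "gripper": -1}]
[{"x": 3.56, "y": 1.08, "z": 0.35, "ax": 0, "ay": 0, "az": -1.4, "gripper": -1}, {"x": 3.53, "y": 1.17, "z": 0.35, "ax": 0, "ay": 0, "az": -1.3, "gripper": -1}]
```

Emit:
send_rows(targets=[{"x":3.66,"y":0.66,"z":0.35,"ax":0,"ay":0,"az":-1.3,"gripper":-1},{"x":3.64,"y":0.75,"z":0.35,"ax":0,"ay":0,"az":-1.4,"gripper":-1},{"x":3.62,"y":0.84,"z":0.35,"ax":0,"ay":0,"az":-1.3,"gripper":-1},{"x":3.6,"y":0.91,"z":0.34,"ax":0,"ay":0,"az":-1.3,"gripper":-1},{"x":3.57,"y":1.0,"z":0.35,"ax":0,"ay":0,"az":-1.3,"gripper":-1}])

```text
clock: 4.93
position: [533.1, -118.9, 165.3]
ee_rot: [0.747, -0.665, -0.0, -0.0]
contact_force: [0.5, 0.2, -0.3]
gripper_width: 85.4
grasp_force: 0.0
```

Emit:
send_rows(targets=[{"x":3.56,"y":1.08,"z":0.35,"ax":0,"ay":0,"az":-1.4,"gripper":-1},{"x":3.53,"y":1.17,"z":0.35,"ax":0,"ay":0,"az":-1.3,"gripper":-1},{"x":0,"y":0,"z":0,"ax":0,"ay":0,"az":0,"gripper":-1}])

```text
clock: 5.18
position: [518.3, -195.3, 157.2]
ee_rot: [0.76, -0.65, -0.001, 0.001]
contact_force: [-0.5, 0.2, -0.1]
gripper_width: 85.7
grasp_force: 0.0
```

Run:
```python
from plan import *
acc={}
for n,(x,y,w,k) in dict(scene=(248,135,65,6),top=(190,180,65,6)).items():
    st=[arm.get_image(n)[0].astype(float) for _ in range(4)]; im=np.mean(st,0).astype(np.uint8); np.save(n+"2i.npy",im)
    acc[n]=cv2.resize(im[y:y+60,x:x+w,::-1],None,fx=k,fy=k,interpolation=cv2.INTER_CUBIC)
cv2.imwrite("pics/n.png",np.hstack([acc['scene'],acc['top']]))
s=state(); print(s[0],s[1],s[2]['clock'])
```

```text
[ 520.96072811 -189.63495928  158.75907699] -80.59436130860232 5.5833
```

View pics/n.png

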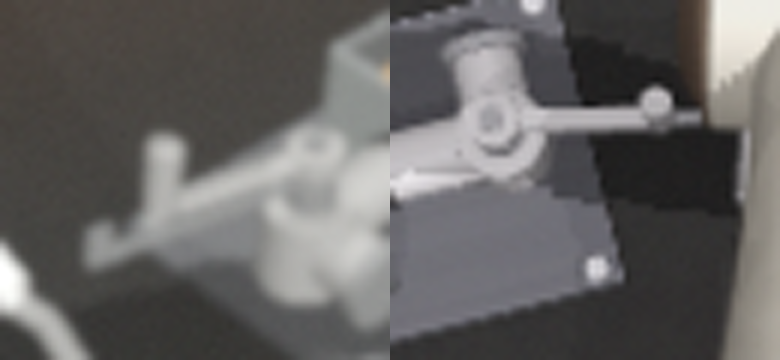

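The top crop shows the pivot at (492,120), the knob top at (656,100) and the pointer strip emerging to (700,117). They are nearly in line, so I'll measure the lines to sub-pixel.

```bash
cat > al.py <<'E'
from fit import *
from scipy.ndimage import gaussian_filter1d
def centers(im,cols,rc,bg_pad=4,hw=6):
    g=cv2.cvtColor(im,cv2.COLOR_RGB2GRAY).astype(float); out=[]
    for c in cols:
        seg=g[rc-hw:rc+hw+1,c]; r=np.arange(rc-hw,rc+hw+1)
        b=np.interp(r,[r[0],r[-1]],[seg[:2].mean(),seg[-2:].mean()]); w=np.clip(seg-b-15,0,None)
        out.append((c,(w*r).sum()/w.sum()))
    return np.array(out)
def line(n,im,cols,rc,z):
    P=onz(n,centers(im,cols,rc),z); d=np.polyfit(P[:,1],P[:,0],1); res=P[:,0]-np.polyval(d,P[:,1]); return d,np.std(res),P
E
python3 - <<'E'
from al import *
i0=np.load("top0i.npy"); i2=np.load("top2i.npy")
dp,e,P=line("top",i0,range(226,242),199,78); print("pointer dx/dy",dp,e, "deg",270-np.degrees(np.arctan(dp[0])))
print(centers(i0,range(216,250,2),199).round(2).tolist())
dl,e,L=line("top",i2,range(217,230),200,90); print("lever dx/dy",dl,e,"deg",270-np.degrees(np.arctan(dl[0])))
print(centers(i2,range(212,234),200).round(2).tolist())
def nt(p): return tc(np.array(p)-[390,0],190,180,6)
K1=onz("top",tc([[500,328]]),126)[0]; K2=onz("top",nt([[656,100]]),126)[0]
K2s=onz("scene",tc([[163,140]],248,135,6),126)[0]; K1s=onz("scene",sc([[336,47]]),126)[0]
print("K",K1,K1s,K2,K2s)
for A,B in((K1,K2),((K1+K1s)/2,(K2+K2s)/2)):
    A,B=A[:2],B[:2];m=(A+B)/2;d=B-A;h=np.sqrt(85**2-d@d/4);nrm=np.array([-d[1],d[0]])/np.linalg.norm(d); c=m+nrm*h; print("pivot",c,"lever ang",np.degrees(np.arctan2(*(B-c)[::-1]))%360, "chord deg",2*np.degrees(np.arcsin(np.linalg.norm(d)/170)))
    print("pointer x at pivot y",np.polyval(dp,c[1]),"line lever x",np.polyval(dl,c[1]), "pointer x at knob", np.polyval(dp,B[1]))
E
```

```text
pointer dx/dy [-4.48145696e-02  5.71085687e+02] 0.1541779374252312 deg 272.56596883642976
[[216.0, 200.12], [218.0, 200.05], [220.0, 199.92], [222.0, 199.94], [224.0, 199.87], [226.0, 199.84], [228.0, 199.82], [230.0, 199.74], [232.0, 199.56], [234.0, 199.4], [236.0, 199.28], [238.0, 199.22], [240.0, 199.12], [242.0, 199.07], [244.0, 198.43], [246.0, 198.39], [248.0, 198.6]]
lever dx/dy [-1.02446972e-02  5.67468071e+02] 0.18205738664818885 deg 270.58695737528046
[[212.0, 198.2], [213.0, 199.24], [214.0, 200.4], [215.0, 200.34], [216.0, 199.41], [217.0, 199.5], [218.0, 199.49], [219.0, 199.36], [220.0, 199.35], [221.0, 199.34], [222.0, 199.35], [223.0, 199.32], [224.0, 199.44], [225.0, 199.37], [226.0, 199.34], [227.0, 199.25], [228.0, 199.17], [229.0, 199.15], [230.0, 199.14], [231.0, 198.84], [232.0, 197.97], [233.0, 197.13]]
K [497.69976433 100.12031542 126.        ] [496.13597169 101.85622366 126.        ] [568.27971503  63.8568047  126.        ] [566.68611693  66.53921093 126.        ]
pivot [567.34355159 148.85164924] lever ang 270.6310505678722 chord deg 55.64969770804753
pointer x at pivot y 564.4149644345484 line lever x 565.9431312785323 pointer x at knob 568.2239718148361
pivot [566.23099088 150.18878781] lever ang 270.843913151827 chord deg 55.475646301358424
pointer x at pivot y 564.3550411450625 line lever x 565.9294326988532 pointer x at knob 568.1638663744502
```

Run:
```python
from al import *
i0=np.load("top0i.npy")
b=onz("top",[[246,198.5]],92)[0]; print("blade",b)
for px,py in((567.3,148.9),(566.2,150.2),(565.9,149.5)):
    print(np.degrees(np.arctan2(b[1]-py,b[0]-px))%360)
for a,c in((218,243),(220,234),(226,243)): 
    dp,e,P=line("top",i0,range(a,c),199,72); print(a,c,270-np.degrees(np.arctan(dp[0])),np.polyval(dp,149))
# boundary-based pointer check with scene: pointer tip base and lever lines
from plan import state; print(state()[:2])
```

```text
blade [567.80882402  29.10184792  92.        ]
270.2433534518915
270.7611462474553
270.9083062862471
218 243 271.4853439256933 567.2319377160612
220 234 270.00665270547506 568.6572578569211
226 243 272.4736221244224 565.7224862432918
(array([ 520.96072811, -189.63495928,  158.75907699]), np.float64(-80.59436130860232))
```

Run:
```python
from al import *
for f,a,b in(("top0i.npy",214,252),("top2i.npy",208,246)):
    g=cv2.cvtColor(np.load(f),cv2.COLOR_RGB2GRAY); print(f,list(range(a,b,2)))
    for r in range(193,207): print(r,g[r,a:b:2].tolist())
```

```text
top0i.npy [214, 216, 218, 220, 222, 224, 226, 228, 230, 232, 234, 236, 238, 240, 242, 244, 246, 248, 250]
193 [131, 132, 132, 125, 64, 64, 59, 62, 65, 65, 68, 66, 68, 65, 67, 63, 66, 69, 250]
194 [130, 128, 128, 120, 67, 67, 68, 68, 70, 68, 69, 67, 69, 68, 68, 66, 66, 77, 253]
195 [128, 126, 132, 131, 67, 67, 70, 69, 66, 67, 67, 69, 68, 67, 64, 64, 65, 82, 255]
196 [128, 130, 137, 138, 67, 67, 68, 65, 65, 64, 65, 68, 68, 65, 69, 65, 64, 84, 255]
197 [195, 129, 139, 138, 67, 70, 69, 66, 68, 66, 65, 67, 67, 68, 66, 163, 162, 104, 255]
198 [247, 130, 134, 138, 61, 68, 69, 70, 77, 119, 127, 162, 163, 159, 151, 192, 194, 136, 255]
199 [254, 186, 187, 195, 199, 203, 227, 227, 228, 229, 229, 231, 231, 231, 182, 212, 196, 151, 255]
200 [244, 235, 234, 235, 237, 237, 242, 239, 226, 223, 201, 202, 193, 179, 152, 139, 127, 129, 255]
201 [220, 207, 197, 181, 183, 158, 162, 157, 136, 137, 114, 115, 106, 90, 89, 70, 67, 125, 255]
202 [255, 178, 140, 130, 131, 70, 70, 68, 62, 65, 65, 63, 64, 63, 64, 64, 62, 132, 255]
203 [255, 182, 128, 125, 123, 68, 63, 60, 68, 64, 66, 64, 65, 64, 66, 63, 51, 139,
[... 926 characters left out ...]
193, 194, 179, 177, 177, 178, 178, 176, 177, 177, 143, 138, 108, 138, 136, 68, 131]
200 [160, 191, 195, 193, 179, 179, 178, 177, 176, 175, 173, 171, 155, 108, 99, 108, 97, 56, 121]
201 [175, 190, 172, 167, 153, 149, 133, 131, 127, 122, 110, 107, 100, 92, 72, 50, 44, 38, 71]
202 [193, 163, 157, 184, 103, 91, 81, 76, 57, 53, 44, 43, 42, 52, 40, 31, 31, 31, 36]
203 [193, 120, 171, 189, 90, 67, 68, 64, 33, 32, 30, 32, 31, 32, 32, 32, 32, 32, 32]
204 [145, 126, 189, 185, 90, 68, 68, 66, 34, 30, 31, 32, 34, 32, 32, 33, 30, 31, 30]
205 [112, 155, 193, 171, 92, 69, 69, 69, 31, 31, 31, 31, 33, 32, 31, 32, 32, 31, 31]
206 [181, 188, 193, 136, 90, 69, 70, 71, 27, 31, 32, 33, 33, 32, 31, 34, 31, 31, 31]
```

The sub-pixel work puts the pointer near 272.1° and the lever near 271°. The knob needs about 1.4 mm more in +x, so I'll go back for that.

Run:
```python
from plan import *
plan([(568.9,65,180,-89),(568.9,65,99,-89)])
```

```text
t 5.58 at [ 521.  -189.6  158.8] -80.6 tilt [ 0.  0. -1.] w 85.5 F [-0.1 -0.4 -0.1]
[{"x": -3.48, "y": -1.27, "z": -0.3, "ax": 0, "ay": 0, "az": 1.2, "gripper": -1}, {"x": -3.5, "y": -1.2, "z": -0.31, "ax": 0, "ay": 0, "az": 1.2, "gripper": -1}, {"x": -3.53, "y": -1.12, "z": -0.3, "ax": 0, "ay": 0, "az": 1.2, "gripper": -1}, {"x": -3.55, "y": -1.05, "z": -0.3, "ax": 0, "ay": 0, "az": 1.2, "gripper": -1}, {"x": -3.57, "y": -0.97, "z": -0.31, "ax": 0, "ay": 0, "az": 1.2, "gripper": -1}]
[{"x": -3.59, "y": -0.9, "z": -0.3, "ax": 0, "ay": 0, "az": 1.2, "gripper": -1}, {"x": -3.61, "y": -0.83, "z": -0.3, "ax": 0, "ay": 0, "az": 1.2, "gripper": -1}, {"x": 0.0, "y": 0.0, "z": 2.7, "ax": 0, "ay": 0, "az": 0.0, "gripper": -1}, {"x": 0.0, "y": 0.0, "z": 2.7, "ax": 0, "ay": 0, "az": 0.0, "gripper": -1}, {"x": 0.0, "y": 0.0, "z": 2.7, "ax": 0, "ay": 0, "az": 0.0, "gripper": -1}]
```

Emit:
send_rows(targets=[{"x":-3.48,"y":-1.27,"z":-0.3,"ax":0,"ay":0,"az":1.2,"gripper":-1},{"x":-3.5,"y":-1.2,"z":-0.31,"ax":0,"ay":0,"az":1.2,"gripper":-1},{"x":-3.53,"y":-1.12,"z":-0.3,"ax":0,"ay":0,"az":1.2,"gripper":-1},{"x":-3.55,"y":-1.05,"z":-0.3,"ax":0,"ay":0,"az":1.2,"gripper":-1},{"x":-3.57,"y":-0.97,"z":-0.31,"ax":0,"ay":0,"az":1.2,"gripper":-1}])

```text
clock: 6.0
position: [555.1, -6.3, 174.3]
ee_rot: [0.727, -0.686, 0.0, -0.0]
contact_force: [1.0, -0.1, 0.5]
gripper_width: 85.5
grasp_force: 0.0
```

Emit:
send_rows(targets=[{"x":-3.59,"y":-0.9,"z":-0.3,"ax":0,"ay":0,"az":1.2,"gripper":-1},{"x":-3.61,"y":-0.83,"z":-0.3,"ax":0,"ay":0,"az":1.2,"gripper":-1},{"x":0,"y":0,"z":0,"ax":0,"ay":0,"az":0,"gripper":-1},{"x":0,"y":0,"z":0,"ax":0,"ay":0,"az":0,"gripper":-1}])

```text
clock: 6.33
position: [569.1, 66.7, 179.9]
ee_rot: [0.714, -0.7, 0.0, -0.0]
contact_force: [-0.4, -0.3, 0.1]
gripper_width: 85.7
grasp_force: 0.0
```

Emit:
send_rows(targets=[{"x":0,"y":0,"z":2.7,"ax":0,"ay":0,"az":0,"gripper":-1},{"x":0,"y":0,"z":2.7,"ax":0,"ay":0,"az":0,"gripper":-0.5},{"x":0,"y":0,"z":2.7,"ax":0,"ay":0,"az":0,"gripper":0},{"x":0,"y":0,"z":0,"ax":0,"ay":0,"az":0,"gripper":0.3},{"x":0,"y":0,"z":0,"ax":0,"ay":0,"az":0,"gripper":0.4}])

```text
clock: 6.75
position: [568.0, 62.9, 98.0]
ee_rot: [0.713, -0.702, -0.001, 0.002]
contact_force: [-0.1, -0.0, 0.6]
gripper_width: 39.3
grasp_force: 0.0
```

Emit:
send_rows(targets=[{"x":0,"y":0,"z":0,"ax":0,"ay":0,"az":0,"gripper":0.6},{"x":0,"y":0,"z":0,"ax":0,"ay":0,"az":0,"gripper":0.65},{"x":0,"y":0,"z":0,"ax":0,"ay":0,"az":0,"gripper":0.65},{"x":0,"y":0,"z":0,"ax":0,"ay":0,"az":0,"gripper":0.65}])

```text
clock: 7.08
position: [569.9, 63.7, 100.7]
ee_rot: [0.713, -0.701, 0.001, -0.001]
contact_force: [-0.8, -1.6, 3.9]
gripper_width: 15.1
grasp_force: 16.8
```

Emit:
send_rows(targets=[{"x":0,"y":0,"z":0,"ax":0,"ay":0,"az":0,"gripper":0.65},{"x":0,"y":0,"z":0,"ax":0,"ay":0,"az":0,"gripper":0.65},{"x":0,"y":0,"z":0,"ax":0,"ay":0,"az":0,"gripper":0.65}])

```text
clock: 7.33
position: [569.9, 63.7, 100.6]
ee_rot: [0.713, -0.701, 0.001, -0.001]
contact_force: [-1.3, -1.6, 6.4]
gripper_width: 15.3
grasp_force: 17.1
```

Emit:
send_rows(targets=[{"x":0,"y":0.08,"z":0,"ax":0,"ay":0,"az":0,"gripper":0.65},{"x":0,"y":0,"z":0,"ax":0,"ay":0,"az":0,"gripper":0.65},{"x":0,"y":0,"z":0,"ax":0,"ay":0,"az":0,"gripper":0.65}])

```text
clock: 7.58
position: [569.7, 63.7, 100.7]
ee_rot: [0.713, -0.701, 0.001, -0.001]
contact_force: [-0.6, -2.2, 6.0]
gripper_width: 15.0
grasp_force: 17.1
```

Emit:
send_rows(targets=[{"x":0,"y":0,"z":0,"ax":0,"ay":0,"az":0,"gripper":0.3},{"x":0,"y":0,"z":0,"ax":0,"ay":0,"az":0,"gripper":0},{"x":0,"y":0,"z":-1.5,"ax":0,"ay":0,"az":0,"gripper":-0.3},{"x":0,"y":0,"z":-3,"ax":0,"ay":0,"az":0,"gripper":-1},{"x":0,"y":0,"z":-4,"ax":0,"ay":0,"az":0,"gripper":-1}])

```text
clock: 8.0
position: [565.7, 63.6, 181.1]
ee_rot: [0.712, -0.702, -0.002, 0.004]
contact_force: [0.7, 0.5, 0.6]
gripper_width: 74.9
grasp_force: 0.0
```

Run:
```python
from plan import *
plan([(540,-190.5,175,-80.7)],start=(569.1,63.7,185,-89))
```

```text
t 8.0 at [569.1  63.7 185. ] -89 tilt [-0.009 -0.002 -1.   ] w 74.9 F [0.7 0.5 0.6]
[{"x": 3.62, "y": 0.48, "z": 0.14, "ax": 0, "ay": 0, "az": -1.2, "gripper": -1}, {"x": 3.62, "y": 0.55, "z": 0.15, "ax": 0, "ay": 0, "az": -1.2, "gripper": -1}, {"x": 3.6, "y": 0.63, "z": 0.14, "ax": 0, "ay": 0, "az": -1.2, "gripper": -1}, {"x": 3.58, "y": 0.71, "z": 0.14, "ax": 0, "ay": 0, "az": -1.1, "gripper": -1}, {"x": 3.58, "y": 0.77, "z": 0.14, "ax": 0, "ay": 0, "az": -1.2, "gripper": -1}]
[{"x": 3.55, "y": 0.85, "z": 0.15, "ax": 0, "ay": 0, "az": -1.2, "gripper": -1}, {"x": 3.54, "y": 0.93, "z": 0.14, "ax": 0, "ay": 0, "az": -1.2, "gripper": -1}]
```

Emit:
send_rows(targets=[{"x":3.62,"y":0.48,"z":0.14,"ax":0,"ay":0,"az":-1.2,"gripper":-1},{"x":3.62,"y":0.55,"z":0.15,"ax":0,"ay":0,"az":-1.2,"gripper":-1},{"x":3.6,"y":0.63,"z":0.14,"ax":0,"ay":0,"az":-1.2,"gripper":-1},{"x":3.58,"y":0.71,"z":0.14,"ax":0,"ay":0,"az":-1.1,"gripper":-1},{"x":3.58,"y":0.77,"z":0.14,"ax":0,"ay":0,"az":-1.2,"gripper":-1}])

```text
clock: 8.42
position: [546.4, -118.7, 176.3]
ee_rot: [0.748, -0.663, -0.0, -0.0]
contact_force: [0.4, -0.3, 0.5]
gripper_width: 85.2
grasp_force: 0.0
```

Emit:
send_rows(targets=[{"x":3.55,"y":0.85,"z":0.15,"ax":0,"ay":0,"az":-1.2,"gripper":-1},{"x":3.54,"y":0.93,"z":0.14,"ax":0,"ay":0,"az":-1.2,"gripper":-1},{"x":0,"y":0,"z":0,"ax":0,"ay":0,"az":0,"gripper":-1},{"x":0,"y":0,"z":0,"ax":0,"ay":0,"az":0,"gripper":-1}])

```text
clock: 8.75
position: [537.7, -191.8, 172.9]
ee_rot: [0.76, -0.65, -0.001, 0.0]
contact_force: [0.6, 0.0, 0.2]
gripper_width: 85.5
grasp_force: 0.0
```

Run:
```python
from plan import *
im=np.mean([arm.get_image("top")[0].astype(float) for _ in range(4)],0).astype(np.uint8); np.save("top3i.npy",im)
g=cv2.cvtColor(im,cv2.COLOR_RGB2GRAY)
for r in range(192,206): print(r,g[r,210:250:2].tolist())
c=cv2.resize(im[175:220,190:255,::-1],None,fx=12,fy=12,interpolation=cv2.INTER_CUBIC); cv2.imwrite("pics/p.png",c)
for w in("cover",): 
    p,d=arm.get_image("scene"); S=cloud("scene",d); k=np.zeros(d.shape,bool);k[170:245,135:235]=1; kk=k&(S[...,2]>56)&(S[...,2]<70); print(kk.sum(),S[kk].mean(0))
s=state(); print(s[0],s[1],s[2]['clock'])
```

```text
192 [149, 81, 67, 68, 69, 60, 30, 27, 29, 29, 31, 31, 30, 31, 31, 32, 32, 59, 64, 64]
193 [151, 97, 68, 69, 67, 63, 30, 31, 29, 31, 31, 30, 66, 31, 31, 29, 30, 30, 30, 48]
194 [140, 116, 67, 68, 68, 63, 30, 30, 31, 30, 31, 105, 177, 64, 32, 29, 30, 30, 29, 54]
195 [166, 122, 67, 65, 68, 64, 31, 32, 32, 32, 29, 163, 176, 147, 32, 30, 29, 29, 30, 54]
196 [158, 159, 67, 68, 68, 67, 31, 30, 32, 30, 29, 170, 170, 153, 29, 31, 30, 30, 29, 53]
197 [173, 171, 85, 67, 90, 96, 93, 121, 122, 159, 154, 159, 172, 134, 32, 29, 29, 81, 82, 67]
198 [186, 182, 174, 161, 164, 164, 165, 166, 166, 171, 170, 136, 155, 106, 83, 85, 105, 108, 109, 82]
199 [189, 186, 185, 173, 172, 173, 173, 173, 173, 175, 175, 147, 114, 98, 133, 133, 136, 123, 112, 87]
200 [186, 190, 187, 171, 169, 165, 159, 154, 150, 147, 149, 122, 99, 95, 103, 95, 95, 73, 67, 71]
201 [186, 165, 157, 130, 115, 110, 100, 86, 78, 78, 75, 61, 64, 53, 50, 44, 42, 32, 31, 67]
202 [196, 152, 178, 91, 70, 69, 63, 35, 31, 34, 30, 30, 35, 30, 30, 29, 30, 30, 29, 70]
203 [169, 203, 224, 87, 65, 65, 61, 31, 30, 29, 29, 29, 30, 30, 30, 28, 30, 29, 29, 71]
204 [174, 229, 228, 88, 65, 67, 64, 30, 30, 30, 29, 31, 30, 31, 30, 29, 29, 29, 29, 74]
205 [196, 233, 222, 138, 67, 67, 67, 30, 28, 31, 30, 31, 31, 31, 31, 29, 29, 30, 29, 77]
1279 [ 531.29618273 -192.58709194   62.44753548]
[ 538.88427025 -189.11811458  173.79410154] -80.69516211542982 9.0
```

View pics/p.png

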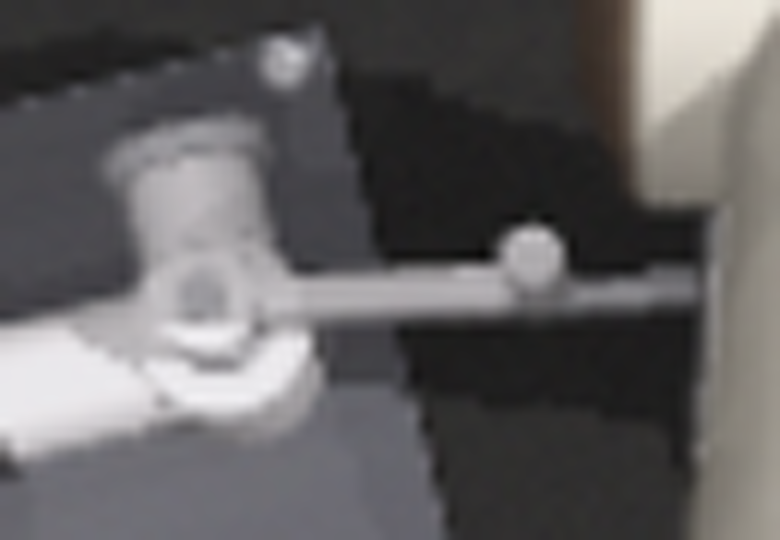

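The lever now lies in line with the pointer in the picture. Its slope is about 0.040 px/px against 0.042 for the pointer, and the pointer hasn't moved. Next is the cover.

Run:
```python
from plan import *
plan([(520.7,-190.5,120,-80.7),(520.7,-190.5,67,-80.7)],28)
```

```text
t 9.0 at [ 538.9 -189.1  173.8] -80.7 tilt [ 0.  0. -1.] w 85.5 F [-1.2  0.4 -0.6]
[{"x": -0.05, "y": 0.61, "z": 1.79, "ax": 0, "ay": 0, "az": 0.0, "gripper": -1}, {"x": -0.06, "y": 0.6, "z": 1.8, "ax": 0, "ay": 0, "az": 0.0, "gripper": -1}, {"x": -0.05, "y": 0.61, "z": 1.79, "ax": 0, "ay": 0, "az": 0.0, "gripper": -1}, {"x": 0.0, "y": -0.0, "z": 2.65, "ax": 0, "ay": 0, "az": 0.0, "gripper": -1}, {"x": 0.0, "y": -0.0, "z": 2.65, "ax": 0, "ay": 0, "az": 0.0, "gripper": -1}]
```

Emit:
send_rows(targets=[{"x":-0.05,"y":0.61,"z":1.8,"ax":0,"ay":0,"az":0,"gripper":-1},{"x":-0.05,"y":0.6,"z":1.8,"ax":0,"ay":0,"az":0,"gripper":-1},{"x":-0.05,"y":0.61,"z":1.8,"ax":0,"ay":0,"az":0,"gripper":-1},{"x":0,"y":0,"z":2,"ax":0,"ay":0,"az":0,"gripper":-1},{"x":0,"y":0,"z":2,"ax":0,"ay":0,"az":0,"gripper":-0.5}])

```text
clock: 9.42
position: [520.6, -190.6, 79.5]
ee_rot: [0.762, -0.647, 0.0, -0.0]
contact_force: [0.6, 0.2, 0.4]
gripper_width: 75.5
grasp_force: 0.0
```

Emit:
send_rows(targets=[{"x":0,"y":0,"z":0.6,"ax":0,"ay":0,"az":0,"gripper":0},{"x":0,"y":0,"z":0,"ax":0,"ay":0,"az":0,"gripper":0.2},{"x":0,"y":0,"z":0,"ax":0,"ay":0,"az":0,"gripper":0.35},{"x":0,"y":0,"z":0,"ax":0,"ay":0,"az":0,"gripper":0.35}])

```text
clock: 9.75
position: [521.6, -191.6, 75.1]
ee_rot: [0.762, -0.648, 0.001, -0.001]
contact_force: [-0.6, 0.6, 0.8]
gripper_width: 28.0
grasp_force: 0.0
```

Emit:
send_rows(targets=[{"x":0,"y":0,"z":0.4,"ax":0,"ay":0,"az":0,"gripper":0.35},{"x":0,"y":0,"z":0.35,"ax":0,"ay":0,"az":0,"gripper":0.4},{"x":0,"y":0,"z":0,"ax":0,"ay":0,"az":0,"gripper":0.55},{"x":0,"y":0,"z":0,"ax":0,"ay":0,"az":0,"gripper":1},{"x":0,"y":0,"z":0,"ax":0,"ay":0,"az":0,"gripper":1}])

```text
clock: 10.17
position: [520.2, -191.8, 66.3]
ee_rot: [0.761, -0.648, -0.0, 0.0]
contact_force: [-1.0, 0.9, -0.6]
gripper_width: 16.7
grasp_force: 60.5
```

Emit:
send_rows(targets=[{"x":0,"y":0,"z":0,"ax":0,"ay":0,"az":0,"gripper":1},{"x":0,"y":0,"z":0,"ax":0,"ay":0,"az":0,"gripper":1},{"x":0,"y":0,"z":0,"ax":0,"ay":0,"az":0,"gripper":1}])

```text
clock: 10.42
position: [520.2, -191.8, 66.4]
ee_rot: [0.762, -0.648, -0.0, 0.0]
contact_force: [-0.2, 0.4, -0.1]
gripper_width: 16.9
grasp_force: 60.5
```

Emit:
send_rows(targets=[{"x":0,"y":0,"z":-1.5,"ax":0,"ay":0,"az":0,"gripper":1},{"x":0,"y":0,"z":-2.5,"ax":0,"ay":0,"az":0,"gripper":1},{"x":0,"y":0,"z":-3,"ax":0,"ay":0,"az":0,"gripper":1},{"x":0,"y":0,"z":-3.5,"ax":0,"ay":0,"az":0,"gripper":1},{"x":0,"y":0,"z":-3.5,"ax":0,"ay":0,"az":0,"gripper":1}])

```text
clock: 10.83
position: [519.5, -191.7, 206.8]
ee_rot: [0.761, -0.648, -0.001, 0.001]
contact_force: [0.6, -0.0, -1.6]
gripper_width: 17.3
grasp_force: 60.1
```

Run:
```python
from fit import *
from plan import plan
rim=[[60,115,75],[60,25,75],[-60,25,75],[-60,115,75]]
ot=tc([[38,158],[222,125],[278,360],[95,408]])
f=lambda q:(proj("top",unit_pts(q,rim))-ot).ravel()
r=least_squares(f,[540,200,.2]); print(r.x,r.fun.round(1).tolist(),unit_pts(r.x,[[0,70,75]]))
# robust rect boundary fit on the rim depth masks: both cameras
for n,(y0,y1,x0,x1) in dict(top=(170,250,145,195),scene=(125,190,295,365)).items():
    d=np.load(n+"0.npy"); C=cloud(n,d); P=C[y0:y1,x0:x1].reshape(-1,3); P=P[(abs(P[:,2]-78.)<4)][:,:2]
    def g(q):
        c,s=np.cos(q[2]),np.sin(q[2]); L=(P-q[:2])@np.array([[c,-s],[s,c]]); a=np.abs(L)-[58,43]
        return np.where((a>0).all(1),np.hypot(*np.clip(a,0,None).T),np.max(a,1))   # distance to wall mid-line
    r=least_squares(g,[538,266,.22],loss='soft_l1',f_scale=1.5); print(n,len(P),r.x.round(3),np.abs(r.fun).mean())
plan([(528,40,205,-30),(539.5,266,205,12.5)],38,7)
```

```text
[5.54806989e+02 1.96872660e+02 2.40902913e-01] [0.1, 0.9, 0.5, -1.2, 0.3, 0.1, -0.8, 0.2] [[538.10641978 264.85126654  79.        ]]
top 179 [5.37557e+02 2.64568e+02 2.44000e-01] 1.1915281129620032
scene 241 [5.39969e+02 2.65985e+02 2.44000e-01] 7.200214867446979
t 10.83 at [ 519.5 -191.7  206.8] -80.8 tilt [-0.002  0.001 -1.   ] w 17.3 F [ 0.6 -0.  -1.6]
[{"x": -2.84, "y": -0.57, "z": 0.02, "ax": 0, "ay": 0, "az": -6.4, "gripper": -1}, {"x": -2.76, "y": -0.88, "z": 0.03, "ax": 0, "ay": 0, "az": -6.3, "gripper": -1}, {"x": -2.65, "y": -1.17, "z": 0.02, "ax": 0, "ay": 0, "az": -6.4, "gripper": -1}, {"x": -2.5, "y": -1.47, "z": 0.02, "ax": 0, "ay": 0, "az": -6.3, "gripper": -1}, {"x": -2.32, "y": -1.73, "z": 0.02, "ax": 0, "ay": 0, "az": -6.4, "gripper": -1}]
[{"x": -2.12, "y": -1.98, "z": 0.03, "ax": 0, "ay": 0, "az": -6.3, "gripper": -1}, {"x": -1.89, "y": -2.2, "z": 0.02, "ax": 0, "ay": 0, "az": -6.4, "gripper": -1}, {"x": -1.63, "y": -2.4, "z": 0.02, "ax": 0, "ay": 0, "az": -6.3, "gripper": -1}, {"x": -1.47, "y": -2.88, "z": 0.0, "ax": 0, "ay": 0, "az": -6.1, "gripper": -1}, {"x": -1.16, "y": -3.01, "z": 0.0, "ax": 0, "ay": 0, "az": -6.0, "gripper": -1}]
[{"x": -0.84, "y": -3.13, "z": 0.0, "ax": 0, "ay": 0, "az": -6.1, "gripper": -1}, {"x": -0.5, "y": -3.19, "z": 0.0, "ax": 0, "ay": 0, "az": -6.1, "gripper": -1}, {"x": -0.16, "y": -3.23, "z": 0.0, "ax": 0, "ay": 0, "az": -6.1, "gripper": -1}, {"x": 0.19, "y": -3.22, "z": 0.0, "ax": 0, "ay": 0, "az": -6.0, "gripper": -1}, {"x": 0.52, "y": -3.19, "z": 0.0, "ax": 0, "ay": 0, "az": -6.1, "gripper": -1}]
```

Emit:
send_rows(targets=[{"x":-2.84,"y":-0.57,"z":0,"ax":0,"ay":0,"az":-6.4,"gripper":1},{"x":-2.76,"y":-0.88,"z":0,"ax":0,"ay":0,"az":-6.3,"gripper":1},{"x":-2.65,"y":-1.17,"z":0,"ax":0,"ay":0,"az":-6.4,"gripper":1},{"x":-2.5,"y":-1.47,"z":0,"ax":0,"ay":0,"az":-6.3,"gripper":1},{"x":-2.32,"y":-1.73,"z":0,"ax":0,"ay":0,"az":-6.4,"gripper":1}])

```text
clock: 11.25
position: [525.0, -45.8, 205.9]
ee_rot: [0.911, -0.413, -0.0, 0.0]
contact_force: [0.3, -0.1, -3.2]
gripper_width: 17.5
grasp_force: 60.2
```

Emit:
send_rows(targets=[{"x":-2.12,"y":-1.98,"z":0,"ax":0,"ay":0,"az":-6.3,"gripper":1},{"x":-1.89,"y":-2.2,"z":0,"ax":0,"ay":0,"az":-6.4,"gripper":1},{"x":-1.63,"y":-2.4,"z":0,"ax":0,"ay":0,"az":-6.3,"gripper":1},{"x":-1.47,"y":-2.88,"z":0,"ax":0,"ay":0,"az":-6.1,"gripper":1},{"x":-1.16,"y":-3.01,"z":0,"ax":0,"ay":0,"az":-6.0,"gripper":1}])

```text
clock: 11.67
position: [531.4, 105.8, 205.8]
ee_rot: [0.988, -0.153, -0.0, 0.0]
contact_force: [1.1, -0.8, -3.1]
gripper_width: 16.9
grasp_force: 60.2
```

Emit:
send_rows(targets=[{"x":-0.84,"y":-3.13,"z":0,"ax":0,"ay":0,"az":-6.1,"gripper":1},{"x":-0.5,"y":-3.19,"z":0,"ax":0,"ay":0,"az":-6.1,"gripper":1},{"x":-0.16,"y":-3.23,"z":0,"ax":0,"ay":0,"az":-6.1,"gripper":1},{"x":0.19,"y":-3.22,"z":0,"ax":0,"ay":0,"az":-6.0,"gripper":1},{"x":0.52,"y":-3.19,"z":0,"ax":0,"ay":0,"az":-6.1,"gripper":1}])

```text
clock: 12.08
position: [539.6, 267.3, 205.6]
ee_rot: [0.994, 0.111, -0.001, 0.0]
contact_force: [0.2, 0.3, -2.5]
gripper_width: 16.9
grasp_force: 60.2
```

Emit:
send_rows(targets=[{"x":0,"y":0,"z":0,"ax":0,"ay":0,"az":0,"gripper":1},{"x":0,"y":0,"z":0,"ax":0,"ay":0,"az":0,"gripper":1},{"x":0,"y":0,"z":0,"ax":0,"ay":0,"az":0,"gripper":1}])

```text
clock: 12.33
position: [539.6, 265.6, 205.4]
ee_rot: [0.994, 0.109, -0.001, 0.0]
contact_force: [0.7, -0.1, -1.7]
gripper_width: 16.8
grasp_force: 60.2
```

Run:
```python
from plan import *
plan([(539.3,265.3,150,13.9)],28)
im,d=arm.get_image("scene"); C=cloud("scene",d); u,v=proj("scene",[[539,265,200]])[0].astype(int); cv2.imwrite("pics/h.png",cv2.resize(im[v-50:v+80,u-80:u+80,::-1],None,fx=4,fy=4,interpolation=cv2.INTER_CUBIC))
```

```text
t 12.33 at [539.6 265.6 205.4] 12.5 tilt [-0.002 -0.001 -1.   ] w 16.8 F [ 0.7 -0.1 -1.7]
[{"x": -0.02, "y": 0.01, "z": 2.77, "ax": 0, "ay": 0, "az": -0.7, "gripper": -1}, {"x": -0.02, "y": 0.01, "z": 2.77, "ax": 0, "ay": 0, "az": -0.7, "gripper": -1}]
```

View pics/h.png

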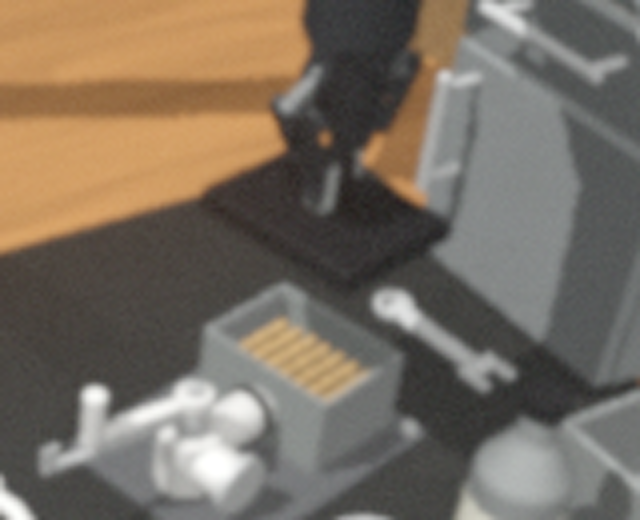

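The cover hangs level above the open airbox. I'll lower it in stages, watching the force.

Emit:
send_rows(targets=[{"x":0,"y":0,"z":2.5,"ax":0,"ay":0,"az":-0.7,"gripper":1},{"x":0,"y":0,"z":2.5,"ax":0,"ay":0,"az":-0.7,"gripper":1},{"x":0,"y":0,"z":2.5,"ax":0,"ay":0,"az":0,"gripper":1},{"x":0,"y":0,"z":1,"ax":0,"ay":0,"az":0,"gripper":1},{"x":0,"y":0,"z":0,"ax":0,"ay":0,"az":0,"gripper":1}])

```text
clock: 12.8
position: [538.7, 263.6, 118.6]
ee_rot: [0.993, 0.12, -0.003, 0.002]
contact_force: [-0.9, 0.6, -2.7]
gripper_width: 16.9
grasp_force: 60.2
```

Emit:
send_rows(targets=[{"x":0,"y":0,"z":0,"ax":0,"ay":0,"az":0,"gripper":1},{"x":0,"y":0,"z":0,"ax":0,"ay":0,"az":0,"gripper":1}])

```text
clock: 12.97
position: [541.5, 266.2, 123.2]
ee_rot: [0.993, 0.121, 0.002, -0.001]
contact_force: [-0.2, -0.1, -2.3]
gripper_width: 16.5
grasp_force: 60.2
```

Run:
```python
from plan import *
plan([(539.3,265.3,90,13.9)],5)
# where the cover hangs, both cameras: plate corners from depth
for n in("top","scene"):
    im,d=arm.get_image(n); C=cloud(n,d); P=C.reshape(-1,3); g=im.reshape(-1,3).max(1)
    m=(np.hypot(P[:,0]-539,P[:,1]-265)<95)&(abs(P[:,2]-(state()[0][2]-3.4))<5)&(g<90); Q=P[m][:,:2].astype(np.float32); print(n,m.sum(),np.median(P[m][:,2]),cv2.minAreaRect(Q))
```

```text
t 12.97 at [541.5 266.2 123.2] 13.9 tilt [ 0.003  0.002 -1.   ] w 16.5 F [-0.2 -0.1 -2.3]
[{"x": -0.03, "y": 0.0, "z": 0.47, "ax": 0, "ay": 0, "az": -0.0, "gripper": -1}, {"x": -0.04, "y": 0.01, "z": 0.48, "ax": 0, "ay": 0, "az": -0.0, "gripper": -1}, {"x": -0.03, "y": 0.0, "z": 0.47, "ax": 0, "ay": 0, "az": -0.0, "gripper": -1}, {"x": -0.03, "y": 0.01, "z": 0.48, "ax": 0, "ay": 0, "az": -0.0, "gripper": -1}, {"x": -0.03, "y": 0.0, "z": 0.47, "ax": 0, "ay": 0, "az": -0.0, "gripper": -1}]
[{"x": -0.04, "y": 0.01, "z": 0.48, "ax": 0, "ay": 0, "az": -0.0, "gripper": -1}, {"x": -0.03, "y": 0.0, "z": 0.47, "ax": 0, "ay": 0, "az": -0.0, "gripper": -1}]
top 860 119.26275938695812 ((539.9656982421875, 263.5333251953125), (139.1553955078125, 107.90553283691406), 13.738273620605469)
scene 794 119.7120581438682 ((541.91015625, 265.3016357421875), (141.61788940429688, 111.46257019042969), 14.136557579040527)
```

Emit:
send_rows(targets=[{"x":0,"y":0,"z":0.5,"ax":0,"ay":0,"az":0,"gripper":1},{"x":0,"y":0,"z":0,"ax":0,"ay":0,"az":0,"gripper":1},{"x":0,"y":0,"z":0,"ax":0,"ay":0,"az":0,"gripper":1},{"x":0,"y":0,"z":0,"ax":0,"ay":0,"az":0,"gripper":1}])

```text
clock: 13.4
position: [540.2, 265.9, 116.4]
ee_rot: [0.993, 0.121, 0.0, -0.0]
contact_force: [0.4, 0.7, -2.8]
gripper_width: 16.8
grasp_force: 60.2
```

Run:
```python
from plan import *
for n in("top","scene","top","scene"):
    im,d=arm.get_image(n); C=cloud(n,d); P=C.reshape(-1,3); g=im.reshape(-1,3).max(1); s=state()
    m=(np.hypot(P[:,0]-539,P[:,1]-265)<95)&(abs(P[:,2]-(s[0][2]-3.4))<5)&(g<90); Q=P[m][:,:2].astype(np.float32); print(n,s[0].round(1),cv2.minAreaRect(Q))
```

```text
top [540.2 265.9 116.4] ((538.1014404296875, 262.90460205078125), (137.45359802246094, 107.3790054321289), 13.95316219329834)
scene [540.2 265.9 116.4] ((539.8058471679688, 265.0559387207031), (141.1099090576172, 111.30067443847656), 14.583639144897461)
top [540.2 265.9 116.4] ((538.5691528320312, 263.2453308105469), (138.67019653320312, 107.89069366455078), 13.924056053161621)
scene [540.2 265.9 116.4] ((540.7833251953125, 264.58343505859375), (140.77963256835938, 109.68797302246094), 14.419951438903809)
```

Emit:
send_rows(targets=[{"x":0,"y":-0.14,"z":0.5,"ax":0,"ay":0,"az":0,"gripper":1},{"x":0,"y":0,"z":0.5,"ax":0,"ay":0,"az":0,"gripper":1},{"x":0,"y":0,"z":0.5,"ax":0,"ay":0,"az":0,"gripper":1},{"x":0,"y":0,"z":0.3,"ax":0,"ay":0,"az":0,"gripper":1},{"x":0,"y":0,"z":0,"ax":0,"ay":0,"az":0,"gripper":1}])

```text
clock: 14.02
position: [539.2, 266.7, 96.9]
ee_rot: [0.993, 0.121, -0.001, 0.001]
contact_force: [0.2, -0.0, -3.6]
gripper_width: 16.9
grasp_force: 60.2
```

Emit:
send_rows(targets=[{"x":0,"y":0,"z":0.2,"ax":0,"ay":0,"az":0,"gripper":1},{"x":0,"y":0,"z":0.2,"ax":0,"ay":0,"az":0,"gripper":1},{"x":0,"y":0,"z":0,"ax":0,"ay":0,"az":0,"gripper":1}])

```text
clock: 14.27
position: [539.7, 267.1, 93.9]
ee_rot: [0.993, 0.121, -0.0, 0.0]
contact_force: [-0.3, 0.1, -1.7]
gripper_width: 16.8
grasp_force: 60.2
```

Free so far, and the skirt is over the rim. I'll lower the rest of the way.

Emit:
send_rows(targets=[{"x":0,"y":0,"z":0.2,"ax":0,"ay":0,"az":0,"gripper":1},{"x":0,"y":0,"z":0.2,"ax":0,"ay":0,"az":0,"gripper":1},{"x":0,"y":0,"z":0.1,"ax":0,"ay":0,"az":0,"gripper":1},{"x":0,"y":0,"z":0,"ax":0,"ay":0,"az":0,"gripper":1}])

```text
clock: 14.6
position: [539.7, 267.1, 89.0]
ee_rot: [0.993, 0.121, -0.0, 0.0]
contact_force: [-0.0, -0.4, -2.3]
gripper_width: 17.0
grasp_force: 60.2
```

Emit:
send_rows(targets=[{"x":0,"y":0,"z":0.1,"ax":0,"ay":0,"az":0,"gripper":1},{"x":0,"y":0,"z":0,"ax":0,"ay":0,"az":0,"gripper":1},{"x":0,"y":0,"z":0,"ax":0,"ay":0,"az":0,"gripper":1}])

```text
clock: 14.85
position: [539.9, 267.2, 88.3]
ee_rot: [0.993, 0.121, 0.0, -0.0]
contact_force: [-0.2, 0.4, -2.6]
gripper_width: 16.8
grasp_force: 60.2
```

Emit:
send_rows(targets=[{"x":0,"y":0,"z":0.1,"ax":0,"ay":0,"az":0,"gripper":1},{"x":0,"y":0,"z":0.05,"ax":0,"ay":0,"az":0,"gripper":1},{"x":0,"y":0,"z":0,"ax":0,"ay":0,"az":0,"gripper":1}])

```text
clock: 15.1
position: [540.0, 267.3, 87.3]
ee_rot: [0.993, 0.121, 0.0, -0.0]
contact_force: [-0.7, -0.4, 1.3]
gripper_width: 17.4
grasp_force: 60.7
```

Emit:
send_rows(targets=[{"x":0,"y":0,"z":0.05,"ax":0,"ay":0,"az":0,"gripper":1},{"x":0,"y":0,"z":0,"ax":0,"ay":0,"az":0,"gripper":1},{"x":0,"y":0,"z":0,"ax":0,"ay":0,"az":0,"gripper":1}])

```text
clock: 15.35
position: [540.1, 267.3, 87.3]
ee_rot: [0.993, 0.121, 0.0, -0.0]
contact_force: [-2.8, -0.1, 6.4]
gripper_width: 16.9
grasp_force: 61.3
```

It is seated: z holds at 87.3, the expected height, and the force is rising. I'll release it and retreat upward and back towards the robot.

Emit:
send_rows(targets=[{"x":0,"y":0,"z":0,"ax":0,"ay":0,"az":0,"gripper":0.4},{"x":0,"y":0,"z":0,"ax":0,"ay":0,"az":0,"gripper":0.1},{"x":0,"y":0,"z":-0.5,"ax":0,"ay":0,"az":0,"gripper":-0.2},{"x":0,"y":0,"z":-2,"ax":0,"ay":0,"az":0,"gripper":-0.4},{"x":0,"y":0,"z":-3.5,"ax":0,"ay":0,"az":0,"gripper":-0.4}])

```text
clock: 15.77
position: [537.7, 265.7, 143.0]
ee_rot: [0.993, 0.121, -0.004, 0.002]
contact_force: [0.5, 1.1, -0.5]
gripper_width: 59.6
grasp_force: 0.0
```

Emit:
send_rows(targets=[{"x":0,"y":0,"z":-4,"ax":0,"ay":0,"az":0,"gripper":-0.4},{"x":0,"y":0,"z":-4,"ax":0,"ay":0,"az":0,"gripper":-0.4},{"x":-3,"y":0,"z":0,"ax":0,"ay":0,"az":0,"gripper":-0.4},{"x":-3,"y":0,"z":0,"ax":0,"ay":0,"az":0,"gripper":-0.4},{"x":-3,"y":0,"z":0,"ax":0,"ay":0,"az":0,"gripper":-0.4}])

```text
clock: 16.18
position: [451.9, 245.4, 227.0]
ee_rot: [0.993, 0.121, 0.001, -0.001]
contact_force: [-0.2, 0.5, -0.3]
gripper_width: 59.5
grasp_force: 0.0
```

Emit:
send_rows(targets=[{"x":-3,"y":0,"z":0,"ax":0,"ay":0,"az":0,"gripper":-0.4},{"x":-2,"y":0,"z":0,"ax":0,"ay":0,"az":0,"gripper":-0.4},{"x":0,"y":0,"z":0,"ax":0,"ay":0,"az":0,"gripper":-0.4},{"x":0,"y":0,"z":0,"ax":0,"ay":0,"az":0,"gripper":-0.4}])

```text
clock: 16.52
position: [403.6, 233.6, 227.2]
ee_rot: [0.993, 0.122, 0.001, -0.001]
contact_force: [-0.1, -0.2, 0.6]
gripper_width: 59.5
grasp_force: 0.0
```

Run:
```python
from plan import *
im,d=arm.get_image("scene"); C=cloud("scene",d); P=C.reshape(-1,3); g=im.reshape(-1,3).max(1)
m=(np.hypot(P[:,0]-539,P[:,1]-265)<75)&(abs(P[:,2]-84)<12)&(g<90); print(m.sum(),np.percentile(P[m][:,2],[10,50,90]),cv2.minAreaRect(P[m][:,:2].astype(np.float32)))
A=P[m]; X=np.c_[A[:,:2]-A[:,:2].mean(0),np.ones(len(A))]; k=abs(A[:,2]-np.median(A[:,2]))<4; print("tilt",np.linalg.lstsq(X[k],A[k,2],rcond=None)[0])
a=cv2.resize(im[110:215,235:370,::-1],None,fx=4,fy=4,interpolation=cv2.INTER_CUBIC); 
t=arm.get_image("top")[0]; np.save("top4i.npy",t); b=cv2.resize(t[170:275,190:255,::-1],None,fx=4,fy=4,interpolation=cv2.INTER_CUBIC)
cv2.imwrite("pics/f.png",np.hstack([a,b])); print(state()[0],state()[2]['clock'])
```

```text
897 [79.83467724 83.67330768 86.21092107] ((539.03662109375, 266.9917907714844), (143.42477416992188, 112.12324523925781), 14.861847877502441)
tilt [8.22768724e-04 3.05937443e-03 8.37236057e+01]
[404.67643205 234.06948438 226.70745051] 16.6167
```

View pics/f.png

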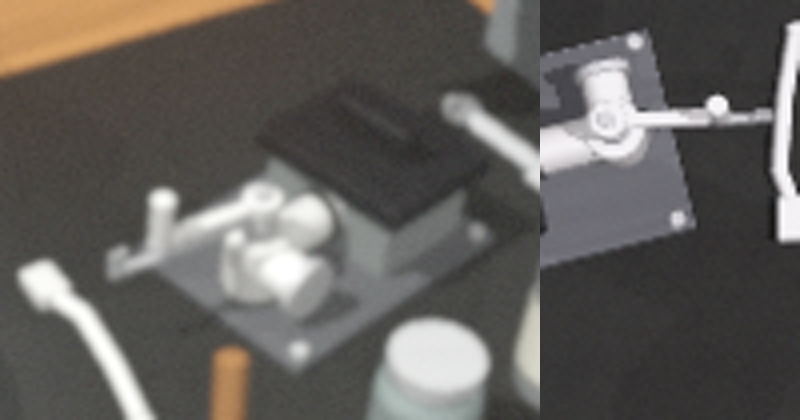

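The cover sits level with its plate top at 83.7 mm (84 expected), the lever lies over the pointer, and everything else is in place. Handing in.

```bash
python3 -c "
from bench import arm
print(arm.job_done())"
```

```text
the job is handed in; nothing more can be done
None
```

The job is handed in at about 17 s of the 54 s allowed. The throttle lever is in line with the pointer (to about half a degree by the camera, pointer unmoved), and the filter cover is fully seated and level on the airbox. The verdict was not shown.

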